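Take up the press lever until firm and note its height

TASK

Check the slack of the lever press: push its lever down by the ball knob until the resistance turns clearly firm, without forcing it, and leave it there. Then slide the arm of the height gauge up until the middle of its end block is level with the middle of the knob, so that the travel is noted, let go, and leave the mug, pot and scoop alone.

Things in the scene. Friction and masses are not known exactly. Their poses are not given: they have to be found in the camera images.
- press: fixed lever press on a granite slab 240 x 340 x 20 mm. Origin: on the slab's top at its centre; z up. Wooden base 140 x 260 x 20 mm (x, y, z) centred at y +40. The lever, an 11 mm round steel bar, runs from a pivot pin (along x, at y +130, z +160 mm) towards -y and swings up and down only. Cheeks at the pivot reach z 183 mm
- drum_top (a point): centre of the top of the press's steel drum (84 mm across, 128 mm over the slab), under the lever. A ram under the lever goes into it and meets a sprung cushion, hidden from sight at a depth that differs every time
- knob (a point): centre of the 34 mm ball knob at the lever's end, 300 mm from the pivot; reachable from above, free room all round. At lever angle q it lies in the press frame at x = 0, y = 130 - 300 cos(0.30 - q), z = 160 + 300 sin(0.30 - q) mm
- lever (a joint): lever angle, rad: 0 = up (sloping 0.30 above level), grows as the knob goes down, stop 0.60. A stiff hinge keeps it where it is left and takes 4 to 7 N at the knob to move. Where the ram meets the cushion (anywhere from q 0.06 to 0.42) the push steps up by 3 to 6 N, then grows by 0.15 to 0.3 N per mm of knob travel. Let go, the lever may creep back a little but stays on the cushion
- cushion (a joint): how far the hidden sprung cushion is pressed in, m: 0 until the ram meets it, then about 0.065 to 0.085 m per rad of lever angle. Over 0.012 is forcing the press
- gauge: fixed height gauge: foot 110 x 90 x 22 mm (x, y, z) centred at x +50, and an upright square post (18 mm) at x +70, 330 mm high, with a sliding arm that points to -x. Origin on the work surface, 70 mm before the post; z up
- tip (a point): centre of the wooden end block of the gauge's arm: 26 x 20 x 26 mm (x, y, z, axes as the gauge), at gauge x -30, y 0; the arm behind it is 12 mm thick. Pinch it from above along y; the post 100 mm behind it is taller. It slides up and down only, and stays where it is left (friction about 4 N)
- marker (a joint): height of the gauge's arm, m: the end block's centre lies at 0.060 m + this value above the work surface; range 0 to 0.24, starts near the bottom
- mug: bystander: orange plastic mug, 76 mm across, 90 mm high, origin under its centre
- pot: bystander: black ceramic pot with lid, 120 mm across, 118 mm high, origin under its centre
- scoop: bystander: aluminium scoop, bowl 70 x 50 x 30 mm with its origin under the bowl's centre, handle 120 mm long to -x

How it is judged:
By the outcome, as a careful person would: the job done as asked, in the order asked, and still so for the second after the job is handed in, with the robot touching nothing.
It also fails if it takes over 59 s, if anything falls off the work surface, if the arm or the gripper's body presses on something with over 40 N, if the wrist force passes 120 N, or if a joint passes its speed limit or range.

ROBOT

A 6-joint arm with a two-finger parallel gripper is mounted at the origin on the work surface. World frame = base frame: x ahead of the robot, y to its left, z up, the work surface at z = 0. Lengths are in m, angles in rad, forces in N, time in s.
With the tool pointing down it reaches from about 0.275 to 1 m from the base axis. Payload 8.4 kg.
Tool frame: the origin (TCP) lies on the centre line of the jaws, within the pads' length; the fingertips stand 17 mm ahead of it and the grasp point (between the pads) lies 2 mm behind it (bot.tcp_to_tips is the z of the fingertips in the tool frame, in m); z points along the fingers, y is the line along which they close (so a half turn about z gives the same grasp; the last joint's range is limited). The gripper opens to 85 mm and grips with 20 to 120 N. Pads are 22 mm wide; open, the fingers measure 114 mm over their backs; the gripper's body (76 mm by 85 mm) begins 54 mm behind the grasp point. The pads swing forward as they close: fully open they stand 13 mm farther back than shut.
Start: joints at [-1.312, 0.353, 1.633, -0, 1.155, -0.002], TCP at [0.161, -0.604, 0.248] pointing down, gripper open.
Joint ranges: [-2.63, 2.63], [-0.92, 2.1], [0.06, 2.66], [-1.3, 4.44], [0, 2.69], [-3.02, 3.02]. Speed limits (rad/s): [2.22, 2.22, 2.79, 3.14, 3.14, 3.14].

INTERFACE

Orientations are given as a unit quaternion [x, y, z, w].
In Python, from workcell import bot, hand, kinematics, get_obs, vision, hand_in gives the robot as it stands. The module is installed in compiled form; this text tells all that it offers. Calls block until the motion is done:
- bot.reach(position, orientation): joint-space move of the TCP to a pose.
- bot.servo_line(position, ori=None, velocity=0.15): straight line of the TCP; ori=None keeps the orientation; velocity is the mean speed in m/s.
- bot.goto_joints(angles): joint-space move.
- hand.move_gripper(opening, strength=None): finger opening in m; strength is the grip in N (None keeps the last); returns when the fingers have stopped.
- bot.dwell(seconds).
- kinematics.solve_ik(position, orientation): joint angles nearest the present ones, or None.
- get_obs(): the state.
- vision.read_camera(name): name is "side" or "top"; returns a dict with "frame" (384x512x3 uint8, red, green, blue), "intrinsics" (3x3 intrinsics, pixels), "view" (4x4, takes a point from world to camera coordinates). Camera axes: x right, y down, z forward; pixel columns grow to the right and rows downward; lengths in m; the calibration is good to about 2 mm. A picture is of the moment at which its call begins. There is no depth.
A pose or a line that the arm cannot do raises bot.IKError and nothing moves.
- hand_in(): hands the job in; it is judged then, once.
The state is a dict: "time_s": time; "joint_pos": joint angles; "joint_vel": joint speeds; "joint_efforts": joint torques, N m; "position": TCP position; "orientation": TCP orientation; "wrist_force": force on the tool from outside, world axes, zero at the start; "ft_torque": the same for the moment, N m; "gripper_width": finger opening in m; "grip_force": force on a finger pad.
Only numpy, scipy, OpenCV 4.12 (cv2) and the standard library are available. Lean on these libraries where they do the work, as an engineer would, in place of code of your own. Each camera call takes 0.05 s, during which the arm holds its last target. There are 200 camera calls.

## Working session

There is one attempt and no reset: what is moved stays moved. The work goes in short steps, each a Python script; the robot and the scene stay as the last script left them, time stands still between calls to the robot, and variables do not carry over. Pictures are saved under pics/ and viewed, at most 10 in all, crops included, and the job is handed in when it is done.

```bash
mkdir -p pics; python3 - <<'E'
from workcell import vision,get_obs
import cv2,numpy as np
for n in("side","top"):
    c=vision.read_camera(n); cv2.imwrite(f"pics/{n}0.png",c["frame"][:,:,::-1]); np.savez(f"{n}0.npz",**{k:np.array(v) for k,v in c.items()})
    print(n,c["intrinsics"],c["view"])
o=get_obs();print(o["time_s"],o["orientation"],o["wrist_force"],o["gripper_width"])
E
```

```text
side [[352.03680782   0.         249.66803074]
 [  0.         352.03680782 192.74906867]
 [  0.           0.           1.        ]] [[-0.69548746 -0.71848271  0.00893236  0.37869219]
 [-0.53293567  0.50746103 -0.67709887  0.36507936]
 [ 0.481951   -0.47567415 -0.73583785  1.03436572]
 [ 0.          0.          0.          1.        ]]
top [[468.65904617   0.         250.14132444]
 [  0.         468.65904617 191.99079262]
 [  0.           0.           1.        ]] [[-1.57612431e-02 -9.99875390e-01  8.87713310e-04  5.04106014e-02]
 [-9.91939877e-01  1.55245059e-02 -1.25754800e-01  5.46626390e-01]
 [ 1.25725349e-01 -2.86261021e-03 -9.92060957e-01  1.69614044e+00]
 [ 0.00000000e+00  0.00000000e+00  0.00000000e+00  1.00000000e+00]]
0.1 [ 9.91509900e-01  1.30029718e-01 -6.83624791e-05 -6.21128204e-04] [-0.36194874 -0.05470486 -0.07416267] 0.08543252317039444
```

View pics/side0.png

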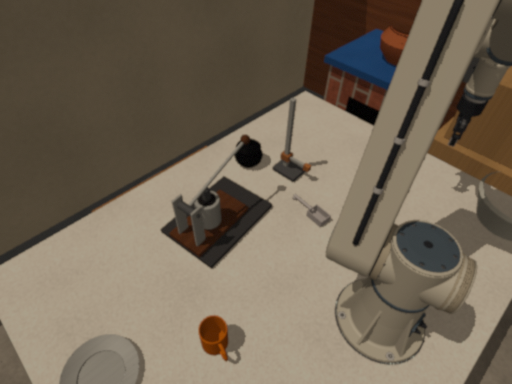

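View pics/top0.png

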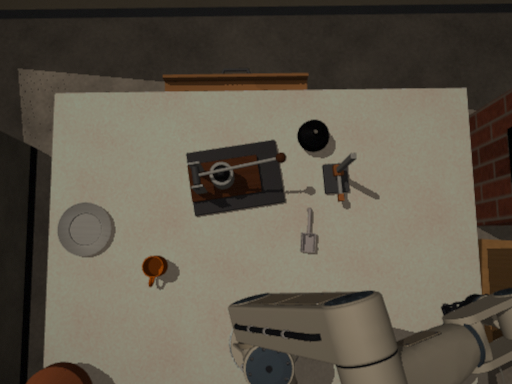

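The side view shows the knob near (245,140) and the gauge tip near (307,168). In the top view the knob is near (281,158), the tip near (341,197) and the slab is centred near (236,178). Next I'll measure these properly.

```bash
cat > h.py <<'E'
import numpy as np,cv2
def load(n): return dict(np.load(f"{n}0.npz"))
def P(c): return c["intrinsics"]@c["view"][:3]
def plane(c,uv,z):
    M=P(c); H=np.c_[M[:,0],M[:,1],M[:,2]*z+M[:,3]]; q=np.linalg.solve(H,[uv[0],uv[1],1]); return np.array([*(q[:2]/q[2]),z])
def proj(c,X): q=P(c)@np.append(X,1); return q[:2]/q[2]
def tri(cs,ct,us,ut):
    X=cv2.triangulatePoints(P(cs),P(ct),np.array(us,float),np.array(ut,float)).ravel(); return X[:3]/X[3]
def blobs(c,lo,hi,roi,amin=8):
    x0,y0,x1,y1=roi; hsv=cv2.cvtColor(np.ascontiguousarray(c["frame"]),cv2.COLOR_RGB2HSV)[y0:y1,x0:x1]
    m=cv2.inRange(hsv,np.array(lo),np.array(hi)); n,l,s,ce=cv2.connectedComponentsWithStats(m)
    return [(ce[i]+[x0,y0],s[i]) for i in range(1,n) if s[i][4]>=amin],m
E
python3 - <<'E'
from h import *
s,t=load("side"),load("top")
def crop(c,r,k): x0,y0,x1,y1=r; return cv2.resize(c["frame"][y0:y1,x0:x1,::-1],None,fx=k,fy=k,interpolation=cv2.INTER_CUBIC)
cv2.imwrite("pics/cs.png",crop(s,(155,90,335,270),3.3)); cv2.imwrite("pics/ct.png",crop(t,(180,110,380,260),4))
for n,c,r in(("side",s,(155,90,335,270)),("top",t,(180,110,380,260))):
    for ce,st in blobs(c,(3,120,50),(22,255,255),r)[0]: print(n,ce.round(1),st)
g=cv2.inRange(cv2.cvtColor(t["frame"],cv2.COLOR_RGB2GRAY)[110:260,170:300],0,95)
g=cv2.morphologyEx(g,cv2.MORPH_OPEN,np.ones((9,9)))
cn=max(cv2.findContours(g,0,2)[0],key=cv2.contourArea)
b=cv2.boxPoints(cv2.minAreaRect(cn))+[170,110]
W=np.array([plane(t,p,.02) for p in b]);print(b,W.round(4),W.mean(0),np.linalg.norm(np.diff(W,axis=0),axis=1))
E
```

```text
side [321.3  91.8] [162   0   8   6  30]
side [330.5  96.1] [171   0   9  15 109]
side [244.4 138.4] [86 46  8  7 37]
side [182.2 159. ] [ 5 56 46 27 60]
side [285.8 156.6] [126  62  11  10  71]
side [306.2 167.2] [147  74   9   8  48]
side [229.1 201.5] [ 62 100  28  22 328]
side [240.5 212.6] [ 82 119   9   8  21]
side [188.8 220.8] [ 32 126   5  10  36]
side [187.9 240.7] [ 15 137  39  29 394]
side [223.3 228.3] [ 65 136   8   6  26]
side [207.8 233.2] [ 50 140   8   7  34]
top [240.4 160.1] [ 42  45  35  11 184]
top [279.  155.8] [97 44  5  4 12]
top [207.6 165. ] [21 51 18 10 79]
top [249.4 174.1] [ 53  55  27  20 258]
top [336.1 170.2] [152  54  12  12  70]
top [189.8 175.2] [ 8 56  5 20 43]
top [205.7 182.9] [21 69 12  9 58]
top [340.7 197. ] [158  83   7   8  45]
top [196.4 197.7] [12 85 11  6 40]
top [225.1 194.6] [43 84  5  2  9]
[[184.54911613 153.06936264]
 [280.73408508 138.27167511]
 [290.54911804 202.06936646]
 [194.364151   216.8670578 ]] [[ 0.7007  0.2862  0.02  ]
 [ 0.752  -0.077   0.02  ]
 [ 0.5091 -0.1077  0.02  ]
 [ 0.4597  0.2495  0.02  ]] [0.60535975 0.08775695 0.02      ] [0.36689507 0.24479533 0.36060016]
```

View pics/cs.png

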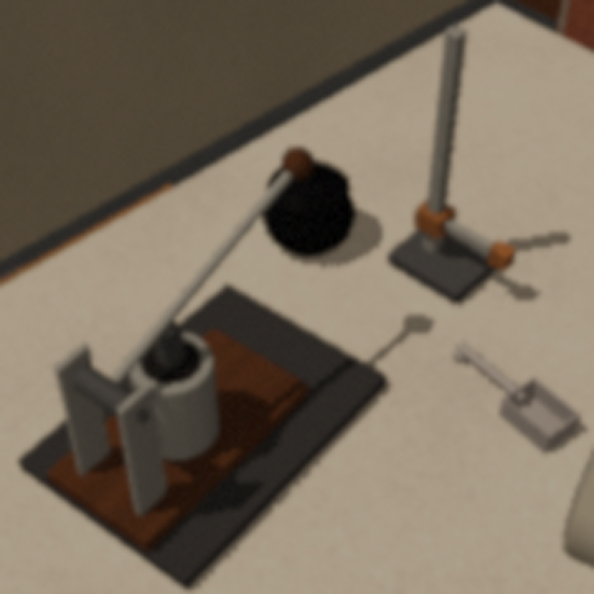

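View pics/ct.png

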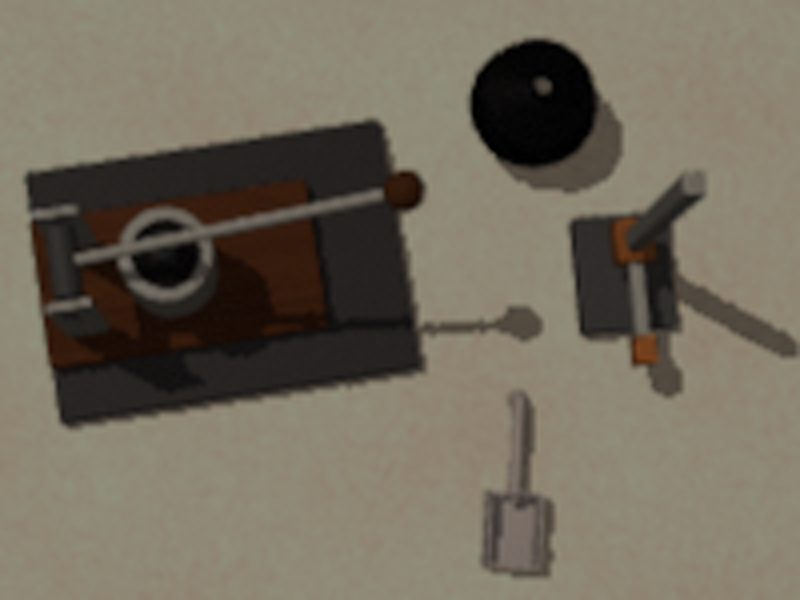

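The crops put the knob at side (245,139) and top (280.8,157.5), and the end block at side (306.5,167.3) and top (341.2,197). The slab corners in the top view are (186.7,153.2), (275,140.5), (286,202) and (196.5,216.2). The pot stands clear of both.

```bash
python3 - <<'E'
from h import *
s,t=load("side"),load("top")
C=np.array([plane(t,p,.02) for p in[(186.7,153.2),(275,140.5),(286,202),(196.5,216.2)]])
print("slab",C.round(4),C.mean(0))
d=(C[1]-C[0]+C[2]-C[3])/2; e=(C[0]-C[3]+C[1]-C[2])/2; print(np.linalg.norm(d),np.linalg.norm(e),"yaw",np.arctan2(d[0],-d[1]),np.arctan2(e[1],e[0]))
yaw=.5*(np.arctan2(d[0],-d[1])+np.arctan2(e[1],e[0]))
K=tri(s,t,(245,139.1),(280.8,157.5)); T=tri(s,t,(306.5,167.3),(341.2,197.)); print("knob",K,"tip",T)
for n,X,us,ut in(("k",K,(245,139.1),(280.8,157.5)),("t",T,(306.5,167.3),(341.2,197.))): print(n,proj(s,X)-us,proj(t,X)-ut)
R=np.array([[np.cos(yaw),-np.sin(yaw)],[np.sin(yaw),np.cos(yaw)]])
print("knob in press",R.T@(K[:2]-C.mean(0)[:2]),K[2]-.02)
pt=plane(t,(353.5,154.5),.33);print("post top",pt,"gauge yaw",np.arctan2(pt[1]-T[1],pt[0]-T[0]))
E
```

```text
slab [[ 0.7     0.2782  0.02  ]
 [ 0.7437 -0.0552  0.02  ]
 [ 0.5096 -0.0908  0.02  ]
 [ 0.462   0.2416  0.02  ]] [0.60385339 0.0934457  0.02      ]
0.33598553763247674 0.23878380165885366 yaw 0.13625861773935716 0.15167344249428258
knob [ 0.62928448 -0.05805972  0.26383363] tip [ 0.52122801 -0.28829176  0.05978055]
k [0.19043676 0.02473443] [-0.07524694 -0.08254311]
t [0.32546939 0.049246  ] [-0.11537944 -0.16457577]
knob in press [ 0.00343163 -0.15358664] 0.24383362604225853
post top [ 0.62162649 -0.27840893  0.33      ] gauge yaw 0.09811999304408445
```

```bash
cat > r.py <<'E'
import numpy as np
from scipy.spatial.transform import Rotation as Ro
from workcell import bot,hand,kinematics,get_obs,vision,hand_in
YAW=.144; O=np.array([.6039,.0934]); K0=np.array([.6293,-.0581])
def down(a): return (Ro.from_euler("z",a)*Ro.from_euler("x",np.pi)).as_quat()
def st(m=""):
    o=get_obs(); print(m,"t%.1f"%o["time_s"],np.round(o["position"],4),"F",np.round(o["wrist_force"],2),"w%.4f"%o["gripper_width"]); return o
def fz(n=4):
    v=[]
    for _ in range(n): bot.dwell(.02); v.append(get_obs()["wrist_force"][2])
    return np.mean(v)
E
python3 - <<'E'
from r import *
print(bot.tcp_to_tips)
q=down(.144); p=get_obs()["position"]
bot.reach([p[0],p[1],.48],down(.261)); st()
bot.reach([*K0,.48],q); st()
hand.move_gripper(0,20)
bot.servo_line([*K0,.325],velocity=.15); bot.dwell(.2); st()
print([round(fz(1),2) for _ in range(6)])
E
```

```text
0.017
 t1.0 [ 0.161  -0.6031  0.4781] F [ 0.27  0.05 -0.66] w0.0849
 t3.6 [ 0.6292 -0.059   0.48  ] F [0.19 0.03 0.05] w0.0856
 t5.7 [ 0.6296 -0.0581  0.3258] F [ 1.01  0.12 -0.01] w0.0001
[np.float64(-0.89), np.float64(-0.45), np.float64(-0.32), np.float64(-0.45), np.float64(-0.22), np.float64(-0.93)]
```

```bash
cat >> r.py <<'E'
def tcp_for(q):  # TCP with tips on top of knob at lever angle q
    a=.30-q; dy=-.3*(np.cos(a)-np.cos(.29)); xy=K0+dy*np.array([-np.sin(YAW),np.cos(YAW)])
    return [*xy,.18+.3*np.sin(a)+.017+.017]
def press(q0,q1,dq=.012,lim=9.,base=-.5):
    for q in np.arange(q0,q1+1e-6,dq):
        bot.servo_line(tcp_for(q),velocity=.03); bot.dwell(.06); o=get_obs(); f=fz(5)-base
        z=o["position"][2]; qm=.30-np.arcsin((z-.214)/.3)
        print("q%.3f qm%.3f z%.4f F%.2f fx%.1f fy%.1f"%(q,qm,z,f,*o["wrist_force"][:2]))
        if f>lim: break
    print("t",get_obs()["time_s"])
E
python3 - <<'E'
from r import *
bot.servo_line([*K0,.312],velocity=.05)
press(-.02,.1)
E
```

```text
q-0.020 qm-0.020 z0.3084 F0.64 fx-0.1 fy-0.5
q-0.008 qm-0.008 z0.3048 F0.39 fx-0.4 fy-1.0
q0.004 qm0.004 z0.3016 F1.59 fx1.1 fy-0.5
q0.016 qm0.016 z0.2981 F2.80 fx1.6 fy-1.4
q0.028 qm0.028 z0.2946 F3.44 fx0.4 fy-1.7
q0.040 qm0.040 z0.2911 F3.72 fx0.8 fy-2.2
q0.052 qm0.052 z0.2876 F3.78 fx-0.1 fy-2.2
q0.064 qm0.064 z0.2840 F3.21 fx0.8 fy-2.2
q0.076 qm0.076 z0.2805 F3.13 fx-0.2 fy-1.6
q0.088 qm0.088 z0.2770 F2.57 fx0.3 fy-2.1
q0.100 qm0.100 z0.2735 F2.15 fx-0.1 fy-1.4
t 10.7583
```

```bash
python3 - <<'E'
from r import *; import cv2
a=[cv2.resize(vision.read_camera(n)["frame"][y:y+90,x:x+120,::-1],None,fx=3.3,fy=3.3,interpolation=2) for n,x,y in(("side",185,80),("top",230,115))]
cv2.imwrite("pics/p1.png",np.hstack(a)); st()
E
```

```text
t10.9 [ 0.6302 -0.0645  0.2735] F [ 0.17 -1.71  1.86] w0.0003
```

View pics/p1.png

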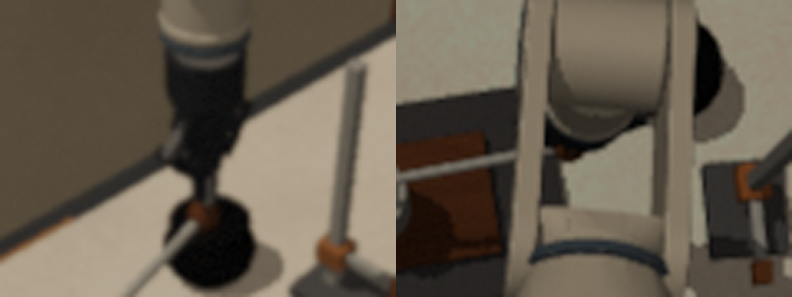

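The picture shows the closed fingertips on the knob, at about (208,190) in the side crop, with the knob at (202,215). The contact looks slightly off-centre, so I'll check the offset numerically.

```bash
python3 - <<'E'
from r import *; from h import proj,plane,P; import cv2
c=vision.read_camera("side"); p=np.array(get_obs()["position"])
print("tips",proj(c,p-[0,0,.017]),"knob exp",proj(c,p-[0,0,.034]),"tcp+40",proj(c,p+[0,0,.04]))
hsv=cv2.cvtColor(c["frame"],cv2.COLOR_RGB2HSV); x0,y0,x1,y1=232,130,262,162
m=cv2.inRange(hsv,(0,110,35),(22,255,255))[y0:y1,x0:x1]
n,l,s,ce=cv2.connectedComponentsWithStats(m)
for i in range(1,n):
    if s[i][4]>8: print(ce[i]+[x0,y0],s[i]+[x0,y0,0,0,0])
    if s[i][4]>8: print("plane@z", plane(c,ce[i]+[x0,y0],p[2]-.034))
print(c["frame"][136:152,236:258].max(2))
E
```

```text
tips [246.40433197 139.87858951] knob exp [246.39374083 143.83109338] tcp+40 [246.44154249 125.99201275]
[245.41509434 144.39622642] [241 140   9  10  53]
plane@z [ 0.63032779 -0.06008663  0.23952023]
[[180 180 180 180 180 175 151  96  39  18  24  42  56  51  89 143 171 178
  179 179 179 179]
 [179 180 180 180 180 175 152  98  43  15  22  44  54  57  97 146 169 175
  178 179 179 179]
 [180 180 180 179 178 170 144  92  37  16  22  42  56  55  80 120 145 156
  166 174 178 179]
 [180 179 178 174 166 146 111  65  30  18  24  43  56  51  53  70  93 106
  127 148 165 174]
 [180 178 168 149 126  96  63  46  39  31  33  51  57  48  36  29  38  48
   68  98 126 149]
 [177 167 140 101  68  45  41  57  60  53  47  56  58  45  27  12   9  13
   23  42  68 101]
 [170 141  95  51  26  25  49  69  74  68  55  53  50  40  30  14   7  11
    9  12  23  48]
 [154 108  53  19  16  31  59  74  78  75  61  48  44  39  33  19  10   5
    9   4  12  18]
 [129  73  27  12  14  37  64  75  77  75  65  51  43  39  33  22  13   7
   11   9   7   4]
 [106  46  15   9  17  36  63  72  74  72  66  54  44  40  34  23  11   7
    8   9   7   9]
 [ 96  37   7   9  18  46  75  84  76  68  62  53  43  40  33  20  12   9
    8   7   8  11]
 [ 94  37  14  14  36  79 111 112  89  66  55  49  43  36  29  18  12  11
   10   8   7   7]
 [ 89  34  14  37  78 115 128 118  88  60  47  42  36  31  22  14  10   8
   11   9  10   7]
 [ 71  24  28  70 114 129 124 101  70  45  37  33  28  21  16  14  10  13
   11   8  10   8]
 [ 47  30  60 100 126 124 104  75  45  29  23  22  19  11  11  10   9   5
    6  10   9  12]
 [ 36  59  95 119 122 106  77  47  27  15  16  15  12  11   7   9   9  11
    7   7   9   8]]
```

The knob's right side is in shade, so its true centre agrees with the tool axis to about 1 px. The contact is good and I'll carry on.

```bash
python3 - <<'E'
from r import *
press(.115,.26,dq=.015,lim=6.)
E
```

```text
q0.115 qm0.115 z0.2691 F2.60 fx0.3 fy-1.5
q0.130 qm0.130 z0.2647 F2.41 fx0.5 fy-0.9
q0.145 qm0.145 z0.2602 F2.20 fx0.4 fy-1.4
q0.160 qm0.160 z0.2558 F1.90 fx-0.3 fy-2.1
q0.175 qm0.175 z0.2513 F2.62 fx-0.1 fy-0.5
q0.190 qm0.188 z0.2475 F7.03 fx-1.5 fy-1.6
t 13.5583
```

The force stepped up by about 4.5 N at q≈0.18. I'll press a little further to confirm that it keeps rising.

```bash
python3 - <<'E'
from r import *
press(.200,.236,dq=.012,lim=20.)
E
```

```text
q0.200 qm0.197 z0.2448 F9.31 fx-2.7 fy-2.0
q0.212 qm0.208 z0.2415 F10.29 fx-2.0 fy-3.7
q0.224 qm0.220 z0.2380 F10.95 fx-2.6 fy-3.4
q0.236 qm0.232 z0.2345 F11.94 fx-2.3 fy-3.8
t 15.175
```

The force keeps growing at about 0.25 N/mm, with the cushion in by roughly 4 mm, so the lever is clearly firm and well short of forced. I'll release it, then touch it lightly to find its resting height.

```bash
cat >> r.py <<'E'
def touch(z0,zmin,step=.001,thr=1.2):
    p=get_obs()["position"]; bot.servo_line([*p[:2],z0],velocity=.05); bot.dwell(.2); b=fz(8); z=z0; print("base %.2f"%b)
    while z>zmin:
        z-=step; bot.servo_line([*p[:2],z],velocity=.02); bot.dwell(.03); f=fz(4)-b; zz=get_obs()["position"][2]; print("%.4f %.2f"%(zz,f),end="; ")
        if f>thr: break
    print(); return zz
E
python3 - <<'E'
from r import *
p=np.array(get_obs()["position"])
bot.servo_line(list(p+[0,0,.012]),velocity=.05)
touch(.243,.2345)
bot.servo_line(list(p+[0,0,.03]),velocity=.1); st()
E
```

```text
base 0.19
0.2420 -0.31; 0.2410 -0.16; 0.2400 -0.40; 0.2390 -0.40; 0.2380 0.25; 0.2370 -0.01; 0.2360 -0.43; 0.2355 5.44; 
 t19.4 [ 0.6314 -0.0706  0.2646] F [-0.59 -0.51  0.88] w0.0000
```

The knob rests with the TCP touching at z≈0.2357, so its centre is at about 0.2017. The block top should therefore be touched at a TCP height of about 0.2317. On to the gauge.

```bash
python3 - <<'E'
from r import *; import cv2
T=np.array([.521,-.288]); q=down(.10)
p=np.array(get_obs()["position"])
bot.servo_line([p[0],p[1],.40],velocity=.25)
bot.reach([*T,.40],q); 
bot.servo_line([*T,.112],velocity=.2); st()
a=[cv2.resize(vision.read_camera(n)["frame"][y:y+90,x:x+120,::-1],None,fx=3.3,fy=3.3,interpolation=2) for n,x,y in(("side",245,95),("side",185,100))]
cv2.imwrite("pics/p2.png",np.hstack(a))
E
```

```text
t22.7 [ 0.5217 -0.2883  0.113 ] F [-0.07 -0.32 -0.2 ] w-0.0003
```

View pics/p2.png

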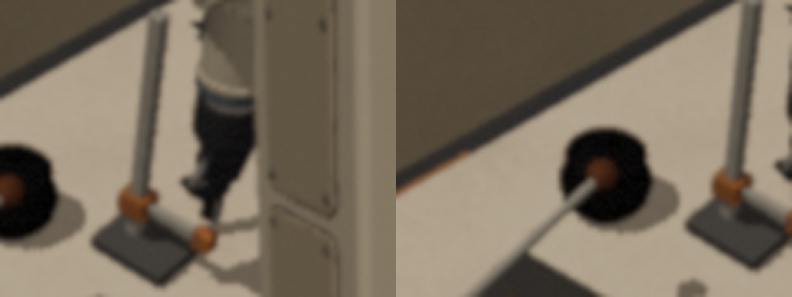

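In the side crop the fingertips, at (210,215), are just above the end block at (204,238), and the lever has stayed down. I'll touch the block's top, then grasp it.

```bash
python3 - <<'E'
from r import *
z=touch(.101,.084,step=.0015,thr=1.5)
p=get_obs()["position"]; bot.servo_line([p[0],p[1],z+.03],velocity=.15)
hand.move_gripper(.06,20)
# grasp: block centre at z-.017-.013; grasp point 2 mm behind TCP
g=z-.030-.002+.003
bot.servo_line([p[0],p[1],g],velocity=.12); st("pre")
hand.move_gripper(0,30); st("grip")
print("ztop",z,"g",g)
E
```

```text
base -0.21
0.0995 0.63; 0.0979 0.58; 0.0964 0.80; 0.0948 -0.26; 0.0934 0.08; 0.0919 -0.03; 0.0904 -0.12; 0.0900 11.87; 
pre t27.9 [ 0.5218 -0.2884  0.0612] F [-0.15 -0.35  0.82] w0.0603
grip t28.3 [ 0.521  -0.2813  0.0622] F [ 1.51 39.99 22.79] w0.0202
ztop 0.08996716085764754 g 0.06096716085764754
```

The block is about 7 mm further +y than I estimated. I'll relieve the side load before lifting.

```bash
python3 - <<'E'
from r import *
bot.servo_line([.5215,-.2805,.0625],velocity=.05); bot.dwell(.1); o=st()
for _ in range(2):
    f=np.array(o["wrist_force"]); p=np.array(o["position"])
    bot.servo_line([.5215,p[1]+.0002*f[1],.064],velocity=.05); bot.dwell(.1); o=st()
E
```

```text
t28.7 [ 0.5211 -0.2806  0.0631] F [-3.18 -0.9   3.12] w0.0201
 t29.1 [ 0.5211 -0.2806  0.064 ] F [-4.38  0.64  2.55] w0.0197
 t29.4 [ 0.5211 -0.2806  0.064 ] F [-5.04 -1.32  3.65] w0.0195
```

```bash
python3 - <<'E'
from r import *
bot.servo_line([.5211,-.2806,.2039],velocity=.1); bot.dwell(.2); st("up")
hand.move_gripper(.06); st("open")
bot.servo_line([.5211,-.2806,.255],velocity=.15)
hand.move_gripper(0,20)
z=touch(.240,.2285,step=.001,thr=1.2)
bot.servo_line([.5211,-.2806,.262],velocity=.15); st(); print(z)
E
```

```text
up t31.2 [ 0.5212 -0.2806  0.2041] F [-5.2  -2.15  3.65] w0.0197
open t31.6 [ 0.5214 -0.2806  0.2039] F [-0.38 -0.01 -0.65] w0.0604
base -0.21
0.2390 0.42; 0.2380 0.24; 0.2370 0.38; 0.2360 -0.19; 0.2350 0.70; 0.2340 0.00; 0.2330 -0.17; 0.2320 0.37; 0.2311 0.86; 0.2300 1.99; 
 t37.4 [ 0.5213 -0.2807  0.2622] F [ 0.32  0.03 -0.56] w0.0001
0.23004755161468668
```

The block top touches at about 0.2305, which is roughly 1–2 mm low. I'll nudge it up with a second, centred grip.

```bash
python3 - <<'E'
from r import *
hand.move_gripper(.04)
bot.servo_line([.5211,-.2806,.2028],velocity=.12)
hand.move_gripper(0,25); o=st("grip"); z=o["position"][2]
bot.servo_line([.5211,-.2806,z+.0018],velocity=.02); bot.dwell(.15); st("up")
hand.move_gripper(.04); st("open")
bot.servo_line([.5211,-.2806,.30],velocity=.15)
bot.reach([.36,-.45,.42],down(.1)); st()
from h import *
s,t=vision.read_camera("side"),vision.read_camera("top")
for n,c in(("side",s),("top",t)):
    np.savez(f"{n}1.npz",**c)
    for ce,stt in blobs(c,(0,110,35),(22,255,255),(230,90,360,220))[0]: print(n,ce.round(1),stt+[230,90,0,0,0])
    for X in([.6309,-.068,.202],[.5211,-.2806,.202]): print("exp",proj(c,X))
cr=lambda c,x,y: cv2.resize(c["frame"][y:y+110,x:x+120,::-1],None,fx=3.3,fy=3.3,interpolation=2)
cv2.imwrite("pics/p3.png",np.hstack([cr(s,220,90),cr(t,250,120)]))
E
```

```text
grip t38.8 [ 0.5216 -0.2807  0.2037] F [0.89 1.14 2.94] w0.0196
up t39.2 [ 0.5216 -0.2807  0.206 ] F [4.25 1.5  2.33] w0.0197
open t39.6 [ 0.5207 -0.2806  0.2053] F [-0.39  0.56 -0.24] w0.0397
 t41.4 [ 0.3605 -0.4493  0.4189] F [-0.02 -0.44  0.88] w0.0397
side [319.8  91.7] [312  90  14   6  48]
side [331.8  96.1] [326  90  13  15 149]
side [344.8  96.2] [339  90  14  16 160]
side [356.7  95.4] [353  90   7  12  59]
side [341.6 106.7] [337 104  10   6  29]
side [288.8 129.7] [284 125  12  11  84]
side [311.2 140.2] [308 136   8   9  51]
side [246.7 151.5] [242 148  10   9  62]
side [236.6 208.2] [230 195  19  25 295]
exp [246.95180351 151.72170911]
exp [310.54671123 139.59738244]
top [243.  160.6] [230 155  27  13 249]
top [282.4 160.1] [279 157   9   8  52]
top [343.6 164.1] [339 157  12  13  87]
top [250.2 176. ] [234 167  27  20 307]
top [253.3 190.2] [246 188  16   6  63]
top [348.  192.4] [345 189   7   8  54]
exp [282.46237982 160.55961557]
exp [347.03216425 191.98115398]
```

View pics/p3.png

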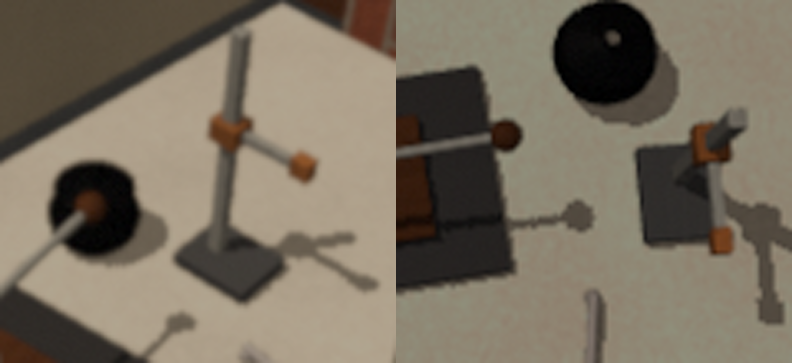

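The side crop shows the knob at (88,207) with the lever down, and the gauge arm raised with its block at (303,167). In the full images both blobs lie within about 1 px of where a height of 0.202 m would project, and the gripper is clear. I'm handing in.

```bash
python3 -c "
from r import *
print(hand_in()); st()"
```

```text
the job is handed in; nothing more can be done
None
the job is handed in; nothing more can be done
```

I pressed the lever until it was clearly firm (about 4 mm into the cushion, not forced), set the gauge block level with the knob at about 0.202 m to within roughly 2 mm, let go, left the mug, pot and scoop alone, and handed in; no verdict was shown.

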